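# Re-hang a bolt basket by changing grips

### The job

The wire basket of washed bolts hangs on the open hook of one stand: re-hang it on the hook with the sprung gate on the other stand, pushed right in so that the gate snaps shut behind it, and let go. Each stand's overhead arm covers the outer grip of the basket's handle, so on the way hang the basket on the middle rest hook, let go and take it by the other grip. Keep it level, never set it down on the gritty bench, and do not disturb the oil tin, the tape measure or the welding magnet.

Things in the scene. Friction and masses are not known exactly. Their poses are not given: they have to be found in the camera images.
- basket: Wire basket, about 0.4 kg with its bolts; origin at the centre of its underside, z up. 164 mm along its y, 104 mm along x, walls 56 mm high. A rigid 9 mm round-bar handle stands upright over it in its y-z plane, 181 mm wide, with a black grip sleeve on either half and a flat-topped hump (26 mm long, 14 mm higher) in the middle that sits in a hook.
- basket_eye (a point): Centre of the handle bar in the middle of the hump, 165 mm above the basket's underside. Axes as the basket's: y along the handle.
- grip_left (a point): Centre of the grip sleeve on the +y half of the basket's handle: 14 mm wide along basket x (pinch it across this), 40 mm long along y, 18 mm high; 62 mm from the handle's middle and 14 mm lower than basket_eye. 85 mm of free space below it down to the rim.
- grip_right (a point): Centre of the like sleeve on the -y half of the handle, 62 mm from the middle, 14 mm lower than basket_eye.
- stand_left: Left stand: magnetic base with an upright rod (axis at the origin, 355 mm tall). At 325 mm height a 12 mm round arm runs 120 mm along the stand's -y (inwards) to one of the two hooks, which hangs under its end, so the arm covers the outer (+y) grip of a basket hung there; the inner (-y) grip is open to the sky. Fixed.
- stand_right: Right stand, mirror image of the left: the arm at 325 mm height runs 120 mm along its +y (inwards) to the other hook and covers the outer (-y) grip of a basket hung there; the inner (+y) grip is open to the sky. Fixed.
- open_hook_seat (a point): Where the handle bar's centre rests in the open hook (235 mm up), on which the basket hangs at the start; on the left or the right stand. Hook of 16x5 mm flat bar opening towards its own -x (about to the robot): bowl 35 mm wide inside along x, front tip 22 mm above this point, shank 20 mm behind it, overhead arm 90 mm above it.
- gate_hook_seat (a point): Where the bar's centre must rest in the gated hook (235 mm up), on the other stand. As the open hook, but the tip rises 34 mm above this point and a brass gate, hinged on the shank 38 mm above and 16 mm behind this point, reaches forward to the tip and closes the mouth. Bar above the gate, 0 to 6 mm in front of this point, then pushed straight down opens it.
- gate (a joint): Angle of the sprung gate, rad: 0 shut (level), up to 1.3 pushed down into the hook. It takes a downward push of 6 to 12 N from the bar (the basket's weight of about 4 N is not enough) and snaps back to 0 over the bar when the bar reaches the bottom.
- rest_hook_seat (a point): Where the bar's centre rests in the middle rest hook (235 mm up), between the stands. Same open hook (bowl 35 mm inside, front tip 22 mm up, rear end 16 mm up, opening to its own -x), but carried from behind by a level arm along its +x no higher than the handle: nothing overhead, both grips free. Fixed.
- bolt_a_centre (a point): Loose M12 bolt, about 59 mm long, in the basket (middle of the bolt).
- bolt_b_centre (a point): Loose M12 bolt, about 69 mm long, in the basket (middle of the bolt).
- nut_centre (a point): Loose hex nut, 22 mm wide, in the basket (centre).
- oil_tin_centre (a point): Small spray tin, grey with red cap, 46 mm diameter, 146 mm tall, standing on the bench (centre, half-way up). Leave alone.
- tape_centre (a point): Yellow tape measure 35x82x65 mm on the bench (centre). Leave alone.
- magnet_centre (a point): Red welding magnet plate 80x104x16 mm on the bench (centre). Leave alone.

How it is judged:
By the outcome, as a careful person would: the job done as asked, in the order asked, and still so for the second after the job is handed in, with the robot touching nothing.
It also fails if it takes over 58 s, if anything falls off the work surface, if the arm or the gripper's body presses on something with over 40 N, if the wrist force passes 120 N, or if a joint passes its speed limit or range.

### The arm

A 6-joint arm with a two-finger parallel gripper is mounted at the origin on a cart in front of the work surface, level with it; the furniture and walls round the work are solid. World frame = base frame: x ahead of the robot, y to its left, z up, the work surface at z = 0. Lengths are in mm, angles in rad, forces in N, time in s.
With the tool pointing down it reaches from about 375 to 750 mm from the base axis. Payload 9 kg.
Tool frame: the origin (TCP) lies at the very end of the fingers, on their centre line; the grasp point (between the pads) lies bot.hold_point_z behind it (bot.hold_point_z is the distance from the TCP to the grasp point, in mm); z points along the fingers, y is the line along which they close (so a half turn about z gives the same grasp; the last joint's range is limited). The gripper opens to 85 mm and grips with 20 to 120 N. Pads are 22 mm wide; open, the fingers measure 114 mm over their backs; the gripper's body (76 mm by 85 mm) begins 54 mm behind the grasp point. The pads swing forward as they close: fully open they stand 13 mm farther back than shut.
Start: joints at [0.96, 0.104, 0.097, 1.564, 0, 1.353], TCP at [229.673, 554.335, 231.331] pointing down, gripper open.
Joint ranges: [-2.99, 2.99], [-0.84, 1.86], [-1.1, 1.16], [-1.84, 2.11], [-1.51, 1.56], [-3.14, 3.14]. Speed limits (rad/s): [2.22, 2.22, 2.57, 3.14, 3.14, 3.14].

### API

Orientations are given as [roll, pitch, yaw] about the fixed x, y, z axes, in that order (R = Rz(yaw) Ry(pitch) Rx(roll)).
In Python, from rig import bot gives the robot as it stands.
- The arm moves only by the tool play_rows, never from a script. Its argument "deltas" is a list of rows, each a list of 7 numbers: the shift along the world's x, y, z in mm, then the turn, a rotation vector about the world's x, y, z in degrees, then the closure, from -1 (fully open) to 1 (shut), so that 0 is half open. In form: [[dx, dy, dz, rx, ry, rz, gripper], ...]. A call has 1 to 8 rows; each row is the pose to reach, as a shift and turn from the pose commanded when the call began; what a row does not reach only later rows make up. A row lasts 1/12 s, in which the tool goes at most 41.7 mm and 7.16 degrees, less where a joint would pass 70% of its speed; a pose out of reach is approached as far as the arm can. A call with a gripper value outside its range is refused whole. The fingers move at their own pace and stop on an object; "grip_force" is the grip in N (left out, the last holds). Time passes only in rows, so rows that repeat a pose let the fingers close. It gives the time, the measured TCP pose, the force, the opening and the grip force at its end, in the units of the state.
- bot.get_state(): the state, without advancing time (a new reading comes with each control period).
- bot.camera(name): name is "scene" or "top" or "wrist"; returns a dict with "frame" (420x560x3 uint8, blue, green, red), "K" (3x3 intrinsics, pixels), "rvec" (rotation vector, rad) and "tvec" (3), from world to camera coordinates, as OpenCV has them. Camera axes: x right, y down, z forward; pixel columns grow to the right and rows downward; lengths in mm; the calibration is good to about 2 mm. A picture is of the moment at which its call begins. There is no depth.
- bot.sign_off(): hands the job in; it is judged then, once.
The state is a dict: "clock": time; "qpos": joint angles; "qd": joint speeds; "joint_torque": joint torques, N m; "position": TCP position; "eef_rot": TCP orientation; "contact_force": force on the tool from outside, world axes, zero at the start; "torque": the same for the moment, N m; "opening": finger opening in mm; "grip_force": force on a finger pad.
Only numpy, scipy, OpenCV 4.12 (cv2) and the standard library are available. Lean on these libraries where they do the work, as an engineer would, in place of code of your own. Each camera call takes 0.05 s, during which the arm holds its last target. There are 200 camera calls.

## Working session

There is one attempt and no reset: what is moved stays moved. The work goes in short steps, Python scripts to look and compute and a tool call to move; the robot and the scene stay as the last step left them, time stands still between calls to the robot, and variables do not carry over. Pictures are saved under pics/ and viewed, at most 10 in all, crops included, and the job is handed in when it is done.

Besides the shell and the picture viewer there is one more tool, called after "Request:" as name(argument=value, ...) on one line, values as JSON. play_rows: Moves the arm, as the interface text tells. Its arguments: {"type":"object","properties":{"deltas":{"type":"array"},"grip_force":{"type":"number"}},"required":["deltas"]}

```bash
ls; mkdir -p pics; python3 - <<'E'
from rig import bot
import cv2,numpy as np
print(bot.get_state(), bot.hold_point_z)
for n in ("scene","top"):
    c=bot.camera(n); cv2.imwrite(f"pics/{n}0.png",cv2.resize(c["frame"],(800,600),interpolation=cv2.INTER_CUBIC))
    np.savez(f"{n}.npz",**c); R=cv2.Rodrigues(np.array(c["rvec"],float))[0]; print(n,c["K"],-R.T@np.array(c["tvec"]).ravel(),R)
E
```

```text
pics
{'clock': 0.0, 'qpos': array([ 9.60311489e-01,  1.04668260e-01,  9.64776129e-02,  1.56391895e+00,
       -2.45017057e-05,  1.35307037e+00]), 'qd': array([-1.29787470e-04, -1.15143940e-03, -5.29702746e-05, -1.76333275e-03,
       -8.59208026e-04,  6.63058707e-04]), 'joint_torque': array([-1.27348798e-03, -5.56929231e+01,  5.03650153e+01,  1.71577820e-02,
       -4.27092373e-04, -2.15271470e-06]), 'position': array([229.45785409, 554.0258122 , 230.54510218]), 'eef_rot': array([-3.14030510e+00, -2.59755305e-04,  2.74883362e+00]), 'contact_force': array([-0.03831921, -1.07857245,  0.14586879]), 'torque': array([0.01436245, 0.07179222, 0.00350734]), 'grip_force': 0.0, 'opening': 85.150380615667} 18.700000000000003
scene [[382.5250047    0.         274.25678963]
 [  0.         382.5250047  207.53211556]
 [  0.           0.           1.        ]] [245.18804736 419.8033925  958.15289262] [[-0.85153845 -0.52416145  0.01170649]
 [-0.40380404  0.64144075 -0.6523006 ]
 [ 0.33440181 -0.56018617 -0.75786997]]
top [[391.82212084   0.         274.93106538]
 [  0.         391.82212084 205.24605232]
 [  0.           0.           1.        ]] [ 365.91115155 -147.37834492 1199.65461573] [[-0.02262855 -0.99955206 -0.01958636]
 [-0.98088223  0.025985   -0.19285961]
 [ 0.19328217  0.01484778 -0.98103086]]
```

View pics/scene0.png

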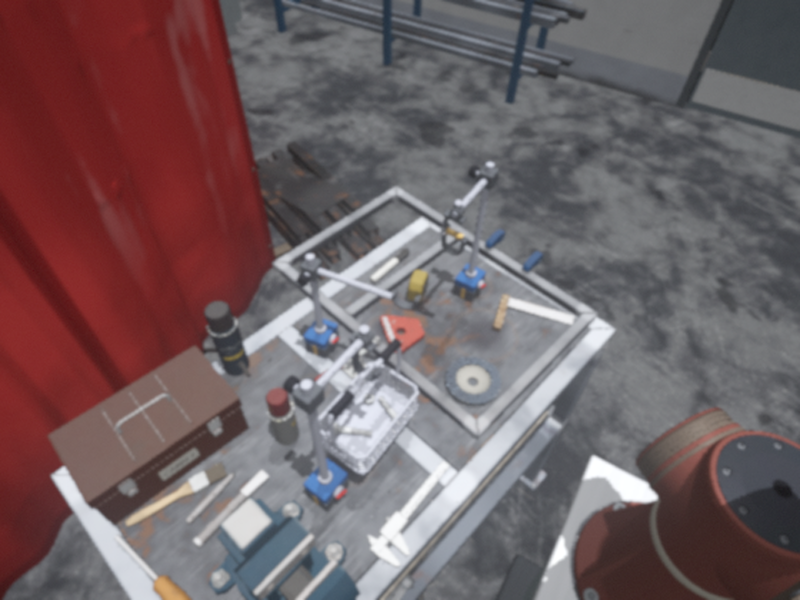

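View pics/top0.png

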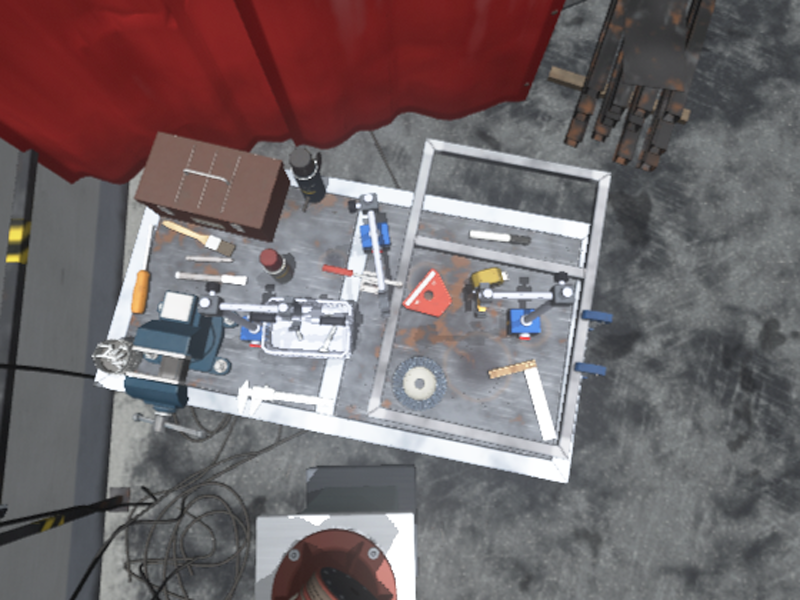

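```bash
python3 - <<'E'
import cv2,numpy as np
t=np.load("top.npz")["frame"]; s=np.load("scene.npz")["frame"]
def crop(im,x,y,w,h,k,n): cv2.imwrite(n,cv2.resize(im[y:y+h,x:x+w],None,fx=k,fy=k,interpolation=cv2.INTER_CUBIC))
a=cv2.resize(t[125:265,130:290],None,fx=5,fy=4.25,interpolation=cv2.INTER_CUBIC)
cv2.imwrite("pics/t1.png",cv2.resize(t[130:250,130:290],None,fx=5,fy=5,interpolation=cv2.INTER_CUBIC))
cv2.imwrite("pics/t2.png",cv2.resize(t[130:250,255:415],None,fx=5,fy=5,interpolation=cv2.INTER_CUBIC))
cv2.imwrite("pics/s1.png",cv2.resize(s[170:290,195:355][...],None,fx=5,fy=5,interpolation=cv2.INTER_CUBIC))
cv2.imwrite("pics/s2.png",cv2.resize(s[105:225,200:360],None,fx=5,fy=5,interpolation=cv2.INTER_CUBIC))
E
```

```text
(no output)
```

View pics/t1.png

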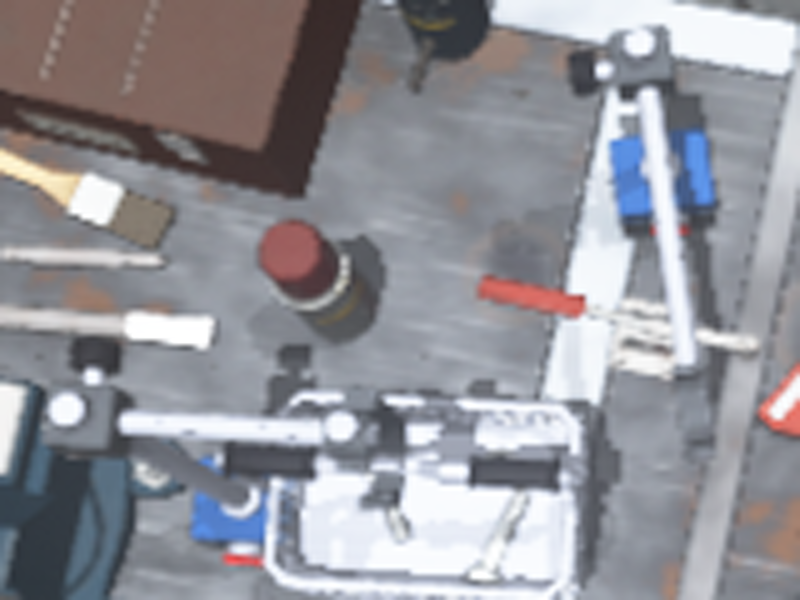

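View pics/t2.png

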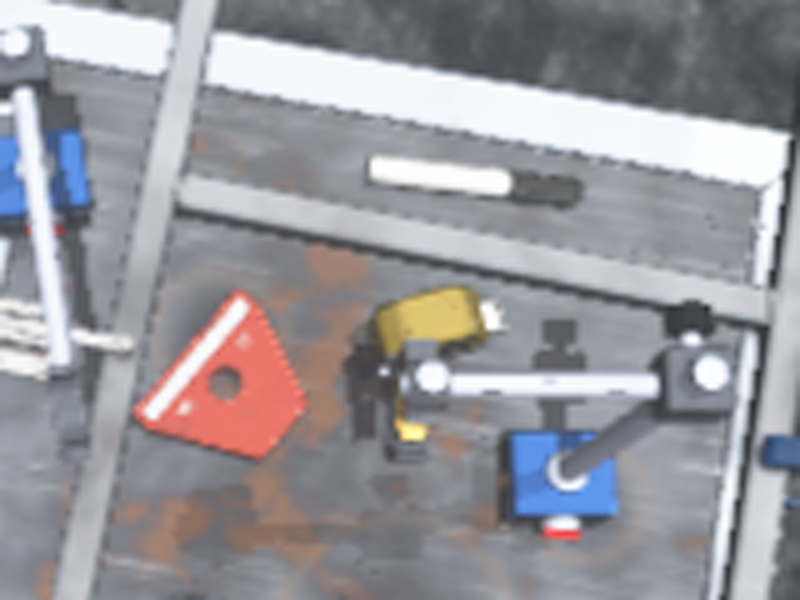

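View pics/s1.png

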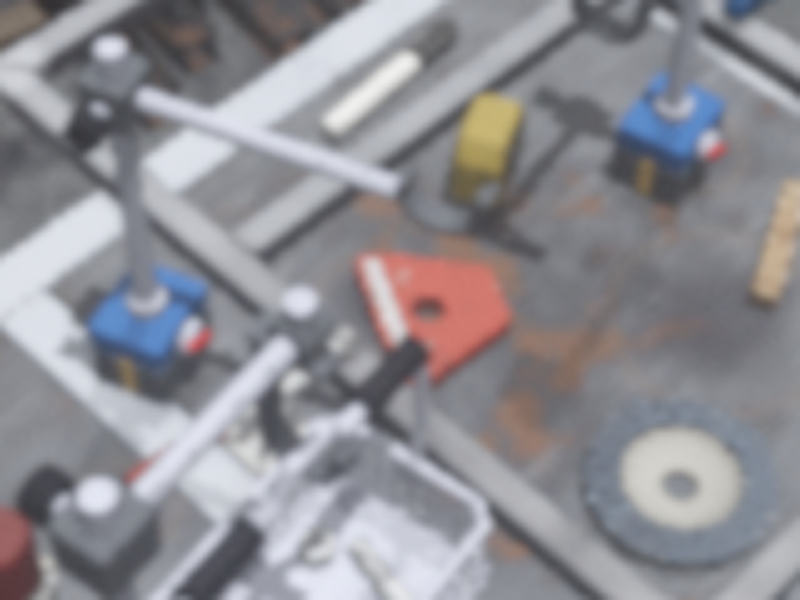

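View pics/s2.png

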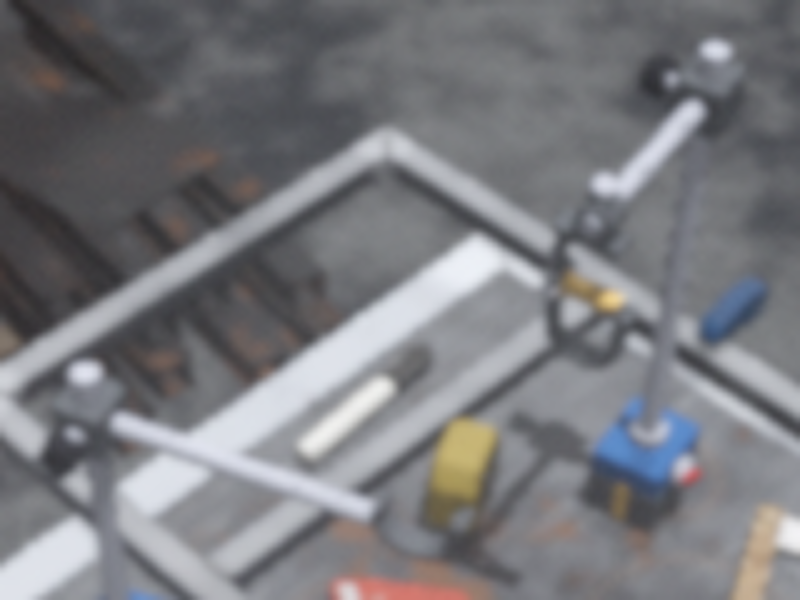

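```bash
cat > h.py <<'E'
import numpy as np,cv2
class C:
    def __init__(s,c):
        s.K=c["K"];s.r=np.array(c["rvec"],float).ravel();s.t=np.array(c["tvec"],float).ravel()
        s.P=s.K@np.c_[cv2.Rodrigues(s.r)[0],s.t]
    def proj(s,X): return cv2.projectPoints(np.array(X,float).reshape(-1,1,3),s.r,s.t,s.K,None)[0].reshape(-1,2)
    def atz(s,uv,z):
        M=np.c_[s.P[:,:2],s.P[:,2]*z+s.P[:,3]]; w=np.linalg.solve(M,[*uv,1]); return w[:2]/w[2]
def up(off,p,k=5): return np.array(off)+(np.array(p)+.5)/k-.5
def tri(c1,p1,c2,p2):
    X=cv2.triangulatePoints(c1.P,c2.P,np.array(p1,float).reshape(2,1),np.array(p2,float).reshape(2,1)).ravel();X=X[:3]/X[3]
    return X,np.linalg.norm(c1.proj(X)[0]-p1)+np.linalg.norm(c2.proj(X)[0]-p2)
E
python3 - <<'E'
from h import *
T=C(np.load("top.npz"));S=C(np.load("scene.npz"))
t1=(130,130);t2=(255,130);s1=(195,170);s2=(200,105)
for n,o,p,q,r in [("Lrodtop",t1,(67,408),s1,(98,493)),("Lcap",t1,(341,426),s1,(300,300)),
 ("gl",t1,(268,461),s1,(215,568)),("gr",t1,(515,472),s1,(392,378)),
 ("Rrodtop",t2,(712,373),s2,(715,48)),("Rcap",t2,(433,378),s2,(605,185)),("Rcollar",t2,(568,470),s2,(653,430)),
 ("Mrodtop",t1,(638,43),s1,(110,45)),("Mcollar",t1,(675,165),s1,(148,298)),("Marm0",t1,(650,95),s1,(145,98)),("Marmend",t1,(685,365),s1,(398,188)),
 ("tin cap",t1,(292,245),s1,(0,540)),("tapetop",t2,(432,318),s2,(472,440)),("gatetip",t2,(412,432),s2,(608,300))]:
    X,e=tri(T,up(o,p),S,up(q,r)); print(n,X.round(1),round(e,2))
print("Lrod z355",T.atz(up(t1,(67,408)),357),S.atz(up(s1,(98,493)),357))
print("gl,gr at z221",[T.atz(up(t1,p),221).round(1) for p in((268,461),(515,472))],[S.atz(up(s1,p),221).round(1) for p in((215,568),(392,378))])
print("start tcp proj",T.proj([229,554,230]))
E
```

```text
Lrodtop [527.1 156.8 354.9] 0.45
Lcap [517.8  37.6 345.1] 0.6
gl [523.2 101.5 220.8] 0.93
gr [512.8 -24.6 220.3] 0.52
Rrodtop [ 528.8 -401.6  353.4] 0.79
Rcap [ 531.6 -281.4  343.2] 0.67
Rcollar [ 527.6 -401.8   59.7] 0.68
Mrodtop [721.6 -92.6 271.1] 0.53
Mcollar [ 727.9 -101.    47.4] 0.64
Marm0 [706.1 -96.4 237.5] 0.58
Marmend [ 562.6 -112.1  239.8] 0.21
tin cap [655.  110.  139.9] 1.91
tapetop [ 619.5 -326.6   65.9] 0.6
gatetip [ 520.3 -281.   270.9] 1.34
Lrod z355 [526.27142194 155.93549683] [526.59148861 157.82452398]
gl,gr at z221 [array([522.1, 101.1]), array([513.3, -24.5])] [array([524.2, 101.8]), array([511.9, -24.3])]
start tcp proj [[ -9.53588921 347.49595906]]
```

Request:
play_rows(deltas=[[12,-32,12,0,0,-4.5,-1],[25,-64,25,0,0,-9,-1],[37,-96,37,0,0,-13.5,-1],[50,-128,50,0,0,-18,-1],[62,-160,62,0,0,-22.5,-1],[75,-192,75,0,0,-27,-1],[87,-224,87,0,0,-31.5,-1],[100,-256,100,0,0,-36,-1]], grip_force=100)

```text
clock: 0.77
position: [329.6, 296.8, 331.6]
eef_rot: [-3.141, 0.0, 2.117]
contact_force: [1.3, -0.4, -0.0]
opening: 85.5
grip_force: 0.0
```

Request:
play_rows(deltas=[[9,-38,0,0,0,-4.5,-1],[18,-76,0,0,0,-9,-1],[27,-114,0,0,0,-13.5,-1],[36,-152,0,0,0,-18,-1],[45,-190,0,0,0,-22.5,-1],[54,-228,0,0,0,-27,-1],[63,-266,0,0,0,-31.5,-1],[70,-300,0,0,0,-36,-1]])

```text
clock: 1.43
position: [399.7, -4.0, 331.1]
eef_rot: [3.141, 0.0, 1.488]
contact_force: [0.8, 0.6, -0.1]
opening: 85.7
grip_force: 0.0
```

Request:
play_rows(deltas=[[10,-30,0,0,0,0,-1],[20,-60,0,0,0,0,-1],[30,-90,0,0,0,0,-1],[30,-90,0,0,0,0,-1]])

```text
clock: 1.77
position: [430.4, -95.9, 329.8]
eef_rot: [-3.14, 0.0, 1.488]
contact_force: [-0.2, 1.0, -0.1]
opening: 85.5
grip_force: 0.0
```

```bash
python3 - <<'E'
from rig import bot
from h import *
c=bot.camera("wrist"); np.savez("w1.npz",**c); W=C(c)
print(bot.get_state()["position"],bot.get_state()["eef_rot"])
for X in [(542,-114,235),(562.6,-112,240),(532,-281,235),(512,-25,221)]: print(X,W.proj(X))
cv2.imwrite("pics/w1.png",cv2.resize(c["frame"],(800,600),interpolation=cv2.INTER_CUBIC))
E
```

```text
[429.77010981 -93.80299336 330.22210049] [-3.13979204e+00 -6.34386321e-04  1.48857190e+00]
(542, -114, 235) [[418.07719597 222.95765239]]
(562.6, -112, 240) [[446.67598008 220.92567337]]
(532, -281, 235) [[397.84915733 379.21635637]]
(512, -25, 221) [[378.47574405 112.86839142]]
```

View pics/w1.png

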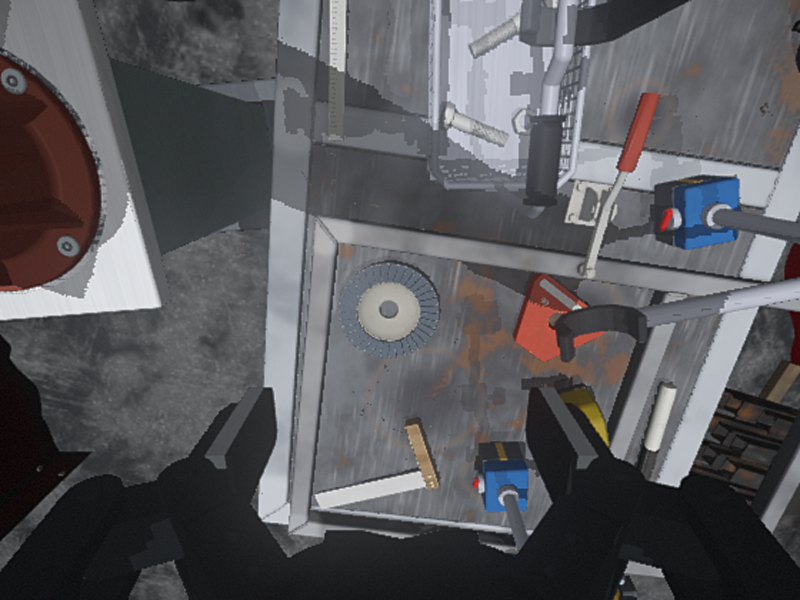

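```bash
python3 - <<'E'
from h import *
c=np.load("w1.npz"); W=C(c); im=c["frame"]
S=np.array([542,-114,235.]); y=0.10
R=cv2.Rodrigues(np.array([0,0,y]))[0]
off=np.array([365,195]);k=8
im=cv2.resize(im[195:270,365:465],None,fx=k,fy=k,interpolation=cv2.INTER_CUBIC)
for p in [(-17.5,-8,22),(-17.5,8,22),(-22.5,8,22),(-22.5,-8,22),(17.5,-8,16),(17.5,8,16),(22.5,8,16),(22.5,-8,16),(0,-8,-4.5),(0,8,-4.5)]:
    q=(W.proj(S+R@np.array(p))[0]-off+.5)*k-.5; cv2.circle(im,tuple(int(v) for v in q),3,(0,255,0),-1)
cv2.imwrite("pics/w1c.png",im); print(im.shape)
E
```

```text
(600, 800, 3)
```

View pics/w1c.png

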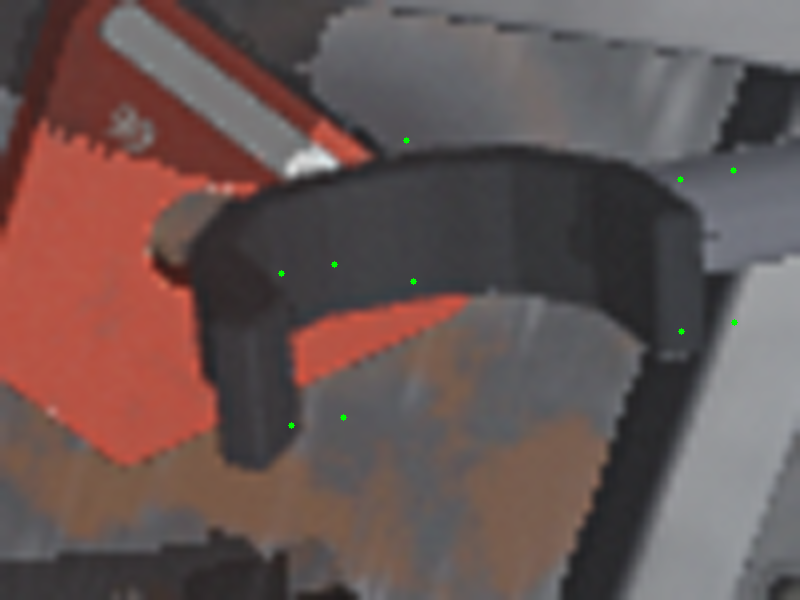

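Request:
play_rows(deltas=[[20,15,0,0,0,0,-1],[41,30,0,0,0,0,-1],[62,45,0,0,0,0,-1],[82.5,61,0,0,0,0,-1],[82.5,61,-20,0,0,0,-1],[82.5,61,-45,0,0,0,-1],[82.5,61,-60,0,0,0,-1],[82.5,61,-70,0,0,0,-1]])

```text
clock: 2.48
position: [511.3, -29.4, 259.2]
eef_rot: [-3.139, -0.001, 1.493]
contact_force: [0.2, -0.2, -0.2]
opening: 85.4
grip_force: 0.0
```

Request:
play_rows(deltas=[[0,0,-15,0,0,0,-1],[0,0,-30,0,0,0,-1],[0,0,-45,0,0,0,-1],[0,0,-56,0,0,0,-1],[0,0,-59,0,0,0,-1],[0,0,-59,0,0,0,-1]])

```text
clock: 2.98
position: [511.7, -30.3, 201.9]
eef_rot: [-3.141, -0.0, 1.492]
contact_force: [0.5, -0.6, 0.2]
opening: 85.4
grip_force: 0.0
```

```bash
python3 - <<'E'
from rig import bot
from h import *
c=bot.camera("wrist"); np.savez("w2.npz",**c); W=C(c)
s=bot.get_state();print(s["position"],s["eef_rot"],s["contact_force"])
for X in [(512.8,-24.6,221),(518,38,235),(540,-116,235)]: print(X,W.proj(X)*1.4286)
cv2.imwrite("pics/w2.png",cv2.resize(c["frame"],(800,600),interpolation=cv2.INTER_CUBIC))
E
```

```text
[512.12900016 -30.51466206 202.78756247] [3.14128163e+00 2.93186622e-05 1.49227715e+00] [-0.88327503  0.34308486  0.47857704]
(512.8, -24.6, 221) [[404.21477404 403.81614244]]
(518, 38, 235) [[406.25087373 212.06972238]]
(540, -116, 235) [[500.02837146 642.61807127]]
```

View pics/w2.png

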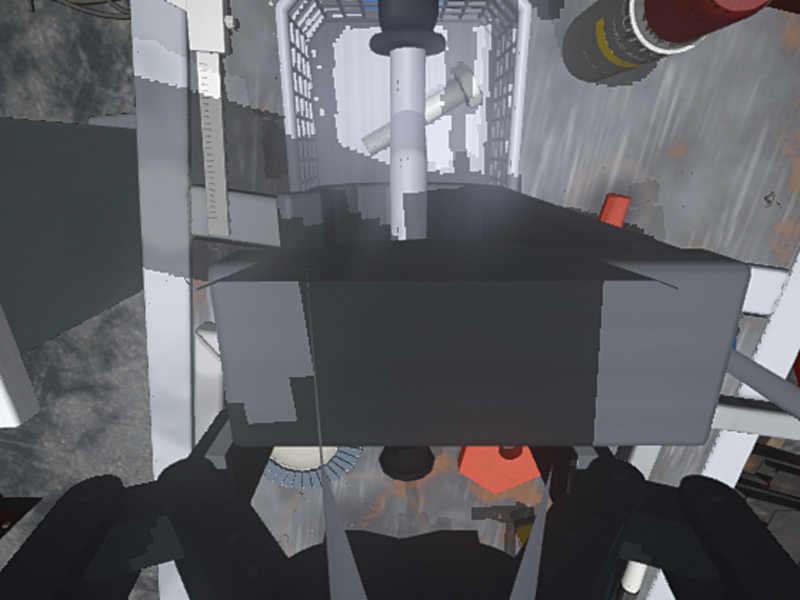

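Request:
play_rows(deltas=[[0,0,0,0,0,0,0],[0,0,0,0,0,0,1],[0,0,0,0,0,0,1],[0,0,0,0,0,0,1],[0,0,0,0,0,0,1],[0,0,0,0,0,0,1],[0,0,0,0,0,0,1],[0,0,0,0,0,0,1]], grip_force=110)

```text
clock: 3.7
position: [512.2, -30.7, 202.6]
eef_rot: [3.141, 0.0, 1.492]
contact_force: [-1.8, 0.7, 2.0]
opening: 12.1
grip_force: 107.4
```

Request:
play_rows(deltas=[[0,0,0,0,0,0,1],[0,0,3,0,0,0,1],[0,0,6,0,0,0,1],[0,0,9,0,0,0,1],[0,0,12,0,0,0,1],[0,0,12,0,0,0,1]])

```text
clock: 4.2
position: [512.3, -30.7, 214.9]
eef_rot: [3.141, 0.0, 1.492]
contact_force: [-0.2, -0.9, -3.3]
opening: 12.0
grip_force: 107.3
```

```bash
python3 - <<'E'
from rig import bot
from h import *
s=bot.get_state();print(s)
for n in("scene","top"):
  c=bot.camera(n); np.savez(n+"1.npz",**c)
  o=(195,190) if n=="scene" else (130,160)
  cv2.imwrite(f"pics/{n}1.png",cv2.resize(c["frame"][o[1]:o[1]+120,o[0]:o[0]+160],None,fx=2.5,fy=2.5,interpolation=cv2.INTER_CUBIC))
cv2.imwrite("pics/st1.png",np.hstack([cv2.imread("pics/scene1.png"),cv2.imread("pics/top1.png")]))
E
```

```text
{'clock': 4.2, 'qpos': array([-3.15112788e-01, -1.64764199e-01, -1.96403626e-01,  1.53859796e+00,
       -7.72898307e-06,  1.33431508e+00]), 'qd': array([-0.00090511,  0.00017556, -0.01210711, -0.00951187, -0.00048996,
        0.00921561]), 'joint_torque': array([-1.35326857e-02, -4.35108089e+01,  5.21364498e+01,  2.75951866e-01,
        2.65273880e-01, -6.20432838e-03]), 'position': array([512.32931359, -30.69681194, 214.89742291]), 'eef_rot': array([3.14105108e+00, 1.38464946e-04, 1.49216475e+00]), 'contact_force': array([-0.19513988, -0.86533128, -3.29317101]), 'torque': array([-0.36791088,  0.01326169, -0.03543063]), 'grip_force': 107.33460187911987, 'opening': 12.024080682270762}
```

```bash
python3 - <<'E'
from h import *
T=C(np.load("top.npz"));S=C(np.load("scene.npz"))
f=lambda n:cv2.cvtColor(np.load(n)["frame"],cv2.COLOR_BGR2GRAY)
t0,t1,s0,s1=f("top.npz"),f("top1.npz"),f("scene.npz"),f("scene1.npz")
def tr(a,b,P):
    q,st,e=cv2.calcOpticalFlowPyrLK(a,b,np.float32(P).reshape(-1,1,2),None,winSize=(11,11),maxLevel=2); return q.reshape(-1,2),st.ravel(),e.ravel()
off=lambda o,ps:[up(o,p) for p in ps]
# scene: gl sleeve, rim corner near(490,520), rim (355,412), ; top: gl, rim corners
P=off((195,170),[(215,568),(392,378),(490,520),(355,412)])
q,st,e=tr(s0,s1,P); print("scene",(q-P).round(2),st,e)
P2=off((130,130),[(268,461),(515,472),(285,570),(570,580),(575,415),(300,400)])
q,st,e=tr(t0,t1,P2); print("top",(q-P2).round(2),st,e)
# expected motion for pure 12mm lift
for X in [(523.2,101.5,221),(512.8,-24.6,221),(460,-50,126),(565,-50,126)]:
    Y=np.array(X)+[0,0,12.2]; print(X,"scene",(S.proj(Y)-S.proj(X)).round(2),"top",(T.proj(Y)-T.proj(X)).round(2))
E
```

```text
scene [[  0.5   -2.95]
 [-11.57 -12.87]
 [-47.43 -23.39]
 [ -2.35  -1.51]] [1 1 1 1] [ 6.3744836 31.010847  28.195765  31.990444 ]
top [[  45.77   29.14]
 [-126.28   31.02]
 [  78.69   -3.55]
 [ -93.     10.61]
 [ -37.75    6.63]
 [ -47.3    52.28]] [1 1 1 1 1 1] [49.554237 50.740704 31.140238 56.407543 54.86312  37.703514]
(523.2, 101.5, 221) scene [[-0.34 -2.86]] top [[-1.22 -0.74]]
(512.8, -24.6, 221) scene [[ 0.05 -3.04]] top [[-0.61 -0.71]]
(460, -50, 126) scene [[ 0.26 -2.59]] top [[-0.41 -0.39]]
(565, -50, 126) scene [[-0.07 -2.67]] top [[-0.41 -0.8 ]]
```

Request:
play_rows(deltas=[[0,0,8,0,0,0,1],[0,0,17,0,0,0,1],[0,0,26,0,0,0,1],[-6,0.5,27,0,0,0,1],[-18,1.5,27,0,0,0,1],[-34,2.7,27,0,0,0,1],[-54,4.3,27,0,0,0,1],[-75,6,27,0,0,0,1]])

```text
clock: 4.97
position: [436.2, -24.6, 241.5]
eef_rot: [3.141, 0.0, 1.492]
contact_force: [-0.1, -0.1, -3.8]
opening: 12.2
grip_force: 107.6
```

Request:
play_rows(deltas=[[2,-12,0,0,0,1,1],[8,-36,0,0,0,2.5,1],[14,-66,0,0,0,4.5,1],[20,-98,0,0,0,6.5,1],[26,-128,0,0,0,8.5,1],[31,-152,0,0,0,10,1],[35,-168,0,0,0,10.9,1],[35,-168,0,0,0,10.9,1]])

```text
clock: 5.63
position: [472.2, -195.7, 241.2]
eef_rot: [3.141, 0.001, 1.68]
contact_force: [0.0, 0.4, -3.8]
opening: 12.4
grip_force: 107.9
```

```bash
python3 - <<'E'
from rig import bot
from h import *
s=bot.get_state();print(s["position"],s["eef_rot"],s["contact_force"],s["torque"])
c=bot.camera("wrist"); np.savez("w3.npz",**c); W=C(c)
cs=bot.camera("scene"); np.savez("scene2.npz",**cs)
ct=bot.camera("top"); np.savez("top2.npz",**ct)
ims=[]
for n,cc in(("w",c),("s",cs),("t",ct)):
    Q=C(cc); e=s["position"]+np.array([-7.3,68.5,32.4]); print(n,Q.proj([e,(539,-116,235)]).round(0).tolist())
a=cv2.resize(c["frame"],(533,400)); 
o=Q.proj([[510,-120,235]])[0].astype(int); b=ct["frame"][o[1]-50:o[1]+50,o[0]-67:o[0]+67]; 
o2=C(cs).proj([[510,-100,220]])[0].astype(int); d=cs["frame"][o2[1]-50:o2[1]+50,o2[0]-67:o2[0]+67]; print(o,o2)
cv2.imwrite("pics/c3.png",np.vstack([np.hstack([cv2.resize(b,(400,300),interpolation=2),cv2.resize(d,(400,300),interpolation=2)]),cv2.resize(c["frame"],(400,300)).copy().repeat(1,0) if 0 else np.hstack([cv2.resize(c["frame"],(400,300),interpolation=3),np.zeros((300,400,3),np.uint8)])]))
E
```

```text
[ 472.24237737 -195.680359    241.21915836] [3.14144275e+00 1.25140194e-03 1.68048044e+00] [ 0.04110144  0.35804185 -3.78681001] [-0.0480595  -0.03335463 -0.07945377]
w [[283.0, 148.0], [442.0, 130.0]]
s [[313.0, 210.0], [283.0, 211.0]]
t [[273.0, 240.0], [268.0, 212.0]]
[270 223] [289 224]
```

```bash
python3 - <<'E'
from rig import bot
from h import *
a=np.load("w2.npz")["frame"];s=bot.get_state();print(s["position"],s["contact_force"],s["torque"])
b=np.load("w3.npz")["frame"]
for (x,y,w,h) in [(250,4,70,44),(196,30,30,80),(350,30,30,80)]:
    r=cv2.matchTemplate(b,a[y:y+h,x:x+w],cv2.TM_CCOEFF_NORMED); _,v,_,l=cv2.minMaxLoc(r); print((x,y),l,round(v,3))
E
```

```text
[ 471.88604918 -192.24350551  241.53702197] [ 0.74056535 -0.64666214 -4.24247628] [-0.31110063 -0.02064178  0.04038468]
(250, 4) (246, 4) 0.847
(196, 30) (331, 247) 0.492
(350, 30) (350, 5) 0.52
```

View pics/c3.png

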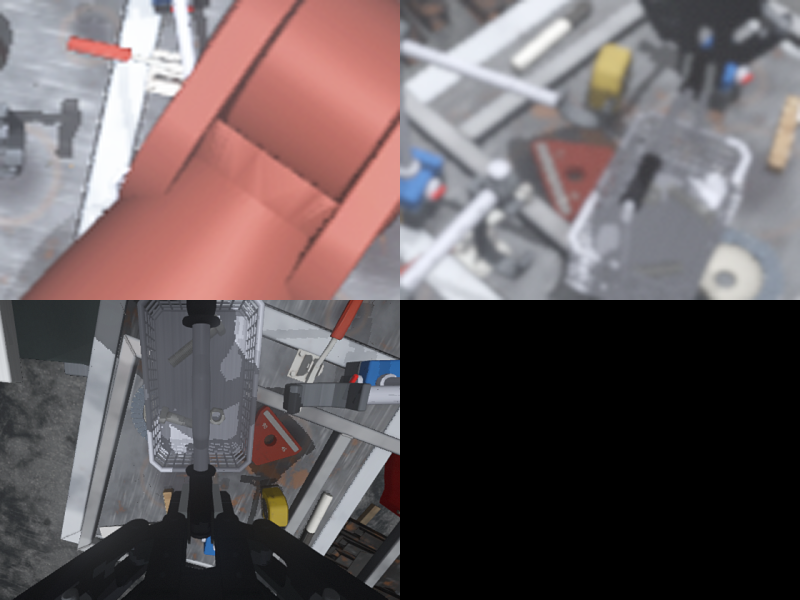

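```bash
python3 - <<'E'
from h import *
c=np.load("w3.npz"); W=C(c); im=c["frame"]
S=np.array([539,-116,235.]); R=cv2.Rodrigues(np.array([0,0,.11]))[0]
for p in [(-20,-8,22),(-20,8,22),(20,-8,16),(20,8,16),(0,-8,-4.5),(0,8,-4.5),(0,0,0)]: print(p,W.proj(S+R@np.array(p)).round(1))
m=im[85:165,385:530].max(2)
for r in range(0,80,2): print(85+r,"".join("#" if v<75 else "+" if v<95 else "." for v in m[r]))
E
```

```text
(-20, -8, 22) [[416.5 154.8]]
(-20, 8, 22) [[422.3 113.8]]
(20, -8, 16) [[504.3 152.6]]
(20, 8, 16) [[513.4 113.4]]
(0, -8, -4.5) [[434.8 146.6]]
(0, 8, -4.5) [[440.2 112.3]]
(0, 0, 0) [[442.1 130.5]]
85 .....................................................................#####+...................................................+++++#+............
87 ................................................++........................+####+.....................+#################++####+++++++.............
89 .....................................+.........................................+####+...............##################+++#++++++++++.............
91 .....................................................++.........++..................+#####+........+##################+++++++++++++..............
93 ....................................................++.........++........................+####++...###################++#++++++++++..............
95 ...........................................++......++..........+.......................++++...+######################+++#+++++#+++...............
97 ..
[... 4392 characters left out ...]
.......................++##...........................................+##+#++++++...................
157 ############+.##+################+.......................................++##....................................................................
159 ##################+########+...................................................+++...............................................................
161 .##################.....##++........................................................+++..........................................................
163 ..+###################........##++.......................................................++##....................................................
```

Request:
play_rows(deltas=[[10,1,0,0,0,0,1],[26,2.3,0,0,0,0,1],[44,3.8,0,0,0,0,1],[60,5.2,0,0,0,0,1],[71,6.2,0,0,0,0,1],[71,6.2,0,0,0,0,1]])

```text
clock: 6.28
position: [544.5, -185.0, 241.3]
eef_rot: [3.141, -0.0, 1.684]
contact_force: [-1.0, -0.2, -4.0]
opening: 12.1
grip_force: 107.9
```

Request:
play_rows(deltas=[[0,0,-8,0,0,0,1],[0,0,-16,0,0,0,1],[0,0,-22,0,0,0,1],[0,0,-27,0,0,0,1],[0,0,-31,0,0,0,1],[0,0,-34,0,0,0,1],[0,0,-36,0,0,0,1],[0,0,-36,0,0,0,1]])

```text
clock: 6.95
position: [542.9, -186.4, 204.9]
eef_rot: [-3.141, -0.0, 1.682]
contact_force: [0.0, 0.6, -4.7]
opening: 12.1
grip_force: 107.9
```

Request:
play_rows(deltas=[[0,0,-1,0,0,0,1],[0,0,-2,0,0,0,1],[0,0,-2,0,0,0,1]])

```text
clock: 7.2
position: [543.3, -186.5, 203.4]
eef_rot: [3.141, 0.0, 1.682]
contact_force: [-0.4, -0.4, -4.0]
opening: 12.1
grip_force: 107.9
```

```bash
python3 - <<'E'
from rig import bot
s=bot.get_state();print(s["position"],s["eef_rot"],s["contact_force"],s["torque"])
E
```

```text
[ 543.27571811 -186.53234567  203.4054431 ] [3.14127009e+00 1.84671230e-04 1.68236215e+00] [-0.37807828 -0.44106106 -4.00820719] [-0.28549381  0.02682653  0.03210759]
```

Request:
play_rows(deltas=[[0,0,-0.7,0,0,0,1],[0,0,-1.4,0,0,0,1],[0,0,-1.4,0,0,0,1]])

```text
clock: 7.45
position: [543.4, -186.5, 202.6]
eef_rot: [3.141, 0.0, 1.683]
contact_force: [-1.4, 1.4, 2.8]
opening: 12.5
grip_force: 108.8
```

Request:
play_rows(deltas=[[0,0,-0.7,0,0,0,1],[0,0,-1.2,0,0,0,1],[0,0,-1.2,0,0,0,1]])

```text
clock: 7.7
position: [543.5, -186.4, 201.9]
eef_rot: [3.14, 0.0, 1.683]
contact_force: [-2.8, 1.7, 7.9]
opening: 12.1
grip_force: 109.7
```

Request:
play_rows(deltas=[[0,0,0.8,0,0,0,1],[0,0,1.4,0,0,0,1],[0,0,1.4,0,0,0,1]])

```text
clock: 7.95
position: [543.3, -186.5, 202.5]
eef_rot: [3.141, 0.0, 1.682]
contact_force: [-0.3, 0.9, 3.3]
opening: 11.8
grip_force: 109.0
```

```bash
python3 - <<'E'
from rig import bot
from h import *
s=bot.get_state();print(s["position"],s["eef_rot"],s["contact_force"],s["torque"])
c=bot.camera("wrist"); np.savez("w4.npz",**c); W=C(c); im=c["frame"]
e=s["position"]+np.array([-7.3,68.5,32.4]);print(e,W.proj(e))
m=im[90:200,200:370].max(2)
for r in range(0,110,3): print(90+r,"".join("#" if v<60 else "+" if v<100 else "." for v in m[r]))
E
```

```text
[ 543.33202822 -186.47229986  202.48670973] [3.14095867e+00 1.97249989e-04 1.68239312e+00] [-0.25999897  0.9250741   3.34343827] [0.45689388 0.10215368 0.02940102]
[ 536.03202822 -117.97229986  234.88670973] [[283.10089635 147.727077  ]]
90 ....+++..++.++..+..+....................+++++........................++++.................................................................................................
93 ....++++....++..+..++................................................++++...................++............................................................................
96 .....++++++++++++++++................................................++++...................++............................................................................
99 +...++++..++.++.+..++...............................................+++++................+++++............................................................................
102 +...++++..++.++.++.++................................................++++................+++++....................................................................
[... 4908 characters left out ...]

189 .................++......++...........................................+++++...............+++..........................................+.....++++..+.......+++++++++++++++
192 .+...++.......+++......+...+..........................................++++++.............++++..........................................++++......+++.......+#+++++++++++++
195 ...++.........+...........+..........+................................+++++++++...++..+++++++.........................................++..++......++.......###+##+###+++++
198 +++.......................+..........+...............+................++++++++++++++++++++++...............................................++...+.++.......++######++++#++
```

Request:
play_rows(deltas=[[0,0,0.5,0,0,0,1],[0,0,0.5,0,0,0,1],[0,0,0.5,0,0,0,0.6],[0,0,0.5,0,0,0,0],[0,0,0.5,0,0,0,-1],[0,0,0.5,0,0,0,-1],[0,0,0.5,0,0,0,-1],[0,0,0.5,0,0,0,-1]])

```text
clock: 8.67
position: [543.2, -186.5, 202.6]
eef_rot: [3.142, 0.0, 1.682]
contact_force: [-0.2, 1.0, 0.4]
opening: 76.6
grip_force: 0.0
```

```bash
python3 - <<'E'
from rig import bot
from h import *
s=bot.get_state();print(s["position"],s["contact_force"],s["opening"])
c=bot.camera("wrist"); np.savez("w5.npz",**c)
a=np.load("w4.npz")["frame"];b=c["frame"]
for (x,y,w,h) in [(250,4,70,44),(250,130,70,50),(200,80,40,60),(200,180,60,50),(300,180,60,50)]:
    r=cv2.matchTemplate(b,a[y:y+h,x:x+w],cv2.TM_CCOEFF_NORMED); _,v,_,l=cv2.minMaxLoc(r); print((x,y),l,round(v,3))
E
```

```text
[ 543.16173841 -186.51411908  202.56340134] [-0.15156091  0.99798022  0.36545608] 76.55853394577655
(250, 4) (251, 4) 0.857
(250, 130) (250, 130) 0.954
(200, 80) (222, 77) 0.759
(200, 180) (205, 181) 0.603
(300, 180) (306, 182) 0.819
```

Request:
play_rows(deltas=[[0,0,20,0,0,0,-1],[0,0,45,0,0,0,-1],[0,0,72,0,0,0,-1],[-4,34,75,0,0,0,-1],[-8,70,75,0,0,0,-1],[-12,106,75,0,0,0,-1],[-14.7,136,75,0,0,0,-1],[-14.7,136,75,0,0,0,-1]])

```text
clock: 9.38
position: [527.9, -46.0, 278.4]
eef_rot: [3.141, -0.001, 1.686]
contact_force: [0.3, -0.6, -0.2]
opening: 85.3
grip_force: 0.0
```

```bash
python3 - <<'E'
from rig import bot
from h import *
s=bot.get_state();print(s["position"],s["eef_rot"],s["contact_force"],s["opening"])
c=bot.camera("wrist"); np.savez("w6.npz",**c); W=C(c); im=c["frame"]
g=np.array([529.1,-56.4,221]); print("gl",W.proj(g),"ends",W.proj([(531.3,-76.3,221),(526.9,-36.5,221)]),"eye",W.proj((536,-118,235)))
cs=bot.camera("scene"); np.savez("scene3.npz",**cs)
p=W.proj(g)[0].astype(int); print(p)
y0=max(0,p[1]-75); x0=p[0]-60; m=im[y0:p[1]+60,x0:p[0]+60].max(2)
for r in range(0,len(m),3): print(y0+r,x0,"".join("#" if v<60 else "+" if v<110 else "." for v in m[r]))
E
```

```text
[527.92384425 -46.00023793 278.43973572] [ 3.14053013e+00 -9.89816787e-04  1.68626703e+00] [ 0.30964341 -0.59065921 -0.22944445] 85.34494841008492
gl [[281.21294786 244.33317391]] ends [[281.0571005  269.24670912]
 [281.3782054  217.91533907]] eye [[280.90637119 329.50518984]]
[281 244]
169 221 +++++++++++++++++############++++++++++++++++++++++++++++++++#######+++++#######++++++++++++++++++++++++++++++++++++++++
172 221 +++++++++++++++++########+++++++++++++++++++++++++++++++++++++++++++++++++++++++++++++++++++++++++++++++++++++++++++++++
175 221 +++++++++++++++++#+++++.++++..++++++++++++++++++++++++++++++++++++++++++++......+++......+++++....+++++++++...+.........
178 221 +..++++++++++++++++++++.++........++.......++...++++++++++++++++++++++++++++++...+++.+++++++++.+++++++++++++++....+.....
181 221 .+........+++++++++++.+++.......+++.......++....+++++++++++++++++++++++++++++....+++.......+++.......+++++++.++++++++++.
184 221 ..+++..++..+++++++.............................++++++++++++++++++++...+++++.+++++++++++++++++++++++++++++++++++++++++#++
187 221 .+++...++++++++...............
[... 4292 characters left out ...]
..........+++++++++++++.................++.............
289 221 ..++++++++++......+.+.++++++++++............................................++++++++.....................+..............
292 221 .+++++++++++.....++...+...+++++++...........................................++++++++++.+..............+.................
295 221 +++++++++++++.....++++........++++++.............................+...........++++++++..............+....+...............
298 221 +++++++++++++.......++....++++++++++++++++++++++++++++...........+++.++......++......++.....++...........+.........+.++.
301 221 +++++++++++++......++.++++++..++++....+++...........++...........++...+......++++....++......++.........++.....+++++++..
```

Request:
play_rows(deltas=[[0,0,-15,0,0,0,-1],[0,0,-35,0,0,0,-1],[0,0,-55,0,0,0,-1],[0,0,-70,0,0,0,-1],[0,0,-75,0,0,0,-1],[0,0,-75,0,0,0,-1]])

```text
clock: 9.98
position: [527.8, -51.1, 201.2]
eef_rot: [-3.139, -0.001, 1.681]
contact_force: [0.2, -0.3, 0.4]
opening: 85.7
grip_force: 0.0
```

Request:
play_rows(deltas=[[0,0,0,0,0,0,0],[0,0,0,0,0,0,1],[0,0,0,0,0,0,1],[0,0,0,0,0,0,1],[0,0,0,0,0,0,1],[0,0,0,0,0,0,1],[0,0,0,0,0,0,1],[0,0,0,0,0,0,1]], grip_force=120)

```text
clock: 10.65
position: [528.6, -50.5, 203.0]
eef_rot: [3.141, 0.0, 1.682]
contact_force: [0.1, -0.7, 3.8]
opening: 12.3
grip_force: 117.2
```

Request:
play_rows(deltas=[[0,0,0,0,0,0,1],[0,0,4,0,0,0,1],[0,0,9,0,0,0,1],[0,0,15,0,0,0,1],[0,0,22,0,0,0,1],[0,0,30,0,0,0,1],[0,0,38,0,0,0,1],[0,0,38,0,0,0,1]])

```text
clock: 11.32
position: [529.2, -50.8, 242.9]
eef_rot: [3.139, 0.001, 1.682]
contact_force: [0.3, 0.1, -3.5]
opening: 11.9
grip_force: 117.2
```

```bash
python3 - <<'E'
from rig import bot
from h import *
s=bot.get_state();print(s["position"],s["eef_rot"],s["contact_force"],s["torque"],s["opening"])
c=bot.camera("wrist"); np.savez("w7.npz",**c)
E
```

```text
[529.20592596 -50.75099066 242.93059295] [3.13907609e+00 1.27114483e-03 1.68242019e+00] [ 0.2641615   0.13267063 -3.4664922 ] [ 0.32398339 -0.05034683  0.04539386] 11.9374660092114
```

Request:
play_rows(deltas=[[-6,-0.7,0,0,0,0,1],[-18,-2,0,0,0,0,1],[-34,-3.8,0,0,0,0,1],[-52,-5.8,0,0,0,0,1],[-68,-7.5,0,0,0,0,1],[-75,-8,0,0,0,0,1]])

```text
clock: 11.87
position: [451.6, -58.4, 240.2]
eef_rot: [-3.14, -0.0, 1.682]
contact_force: [0.3, 0.2, -4.2]
opening: 11.7
grip_force: 117.4
```

Request:
play_rows(deltas=[[0,-10,3,0,0,-0.7,1],[0,-32,8,0,0,-2,1],[0,-60,13,0,0,-3.5,1],[1,-90,17,0,0,-5,1],[1,-118,20,0,0,-6.3,1],[1,-140,20,0,0,-7.3,1],[1,-153,20,0,0,-7.7,1],[1,-153,20,0,0,-7.7,1]])

```text
clock: 12.53
position: [454.5, -214.2, 260.0]
eef_rot: [-3.141, 0.0, 1.545]
contact_force: [0.3, -0.4, -4.3]
opening: 11.9
grip_force: 117.4
```

Request:
play_rows(deltas=[[0,0,0,0,0,0,1],[0,0,0,0,0,0,1],[0,0,0,0,0,0,1]])

```text
clock: 12.78
position: [454.6, -210.6, 260.6]
eef_rot: [3.142, -0.0, 1.549]
contact_force: [0.0, 1.0, -3.9]
opening: 12.0
grip_force: 117.5
```

```bash
python3 - <<'E'
from rig import bot
from h import *
s=bot.get_state();print(s["position"],s["eef_rot"],s["contact_force"],s["torque"],s["opening"])
c=bot.camera("wrist"); np.savez("w8.npz",**c); W=C(c); a=np.load("w7.npz")["frame"];b=c["frame"]
for (x,y,w,h) in [(250,230,70,60),(250,300,70,60)]:
    r=cv2.matchTemplate(b,a[y:y+h,x:x+w],cv2.TM_CCOEFF_NORMED); _,v,_,l=cv2.minMaxLoc(r); print((x,y),l,round(v,3))
cs=bot.camera("scene"); np.savez("scene4.npz",**cs); S=C(cs)
ct=bot.camera("top"); np.savez("top4.npz",**ct); T=C(ct)
e=s["position"]+np.array([-1.7,-67.9,32]); g=e+np.array([-1.4,-62,-14])
print("gate seat scene",S.proj((531.6,-281.5,235)),"eye",S.proj(e),"gr",S.proj(g),"wr",W.proj([(531.6,-281.5,270),g]))
p=S.proj(g)[0].astype(int); m=cs["frame"][p[1]-28:p[1]+28,p[0]-40:p[0]+40].max(2)
for r in range(0,56,1): print(p[1]-28+r,p[0]-40,"".join("#" if v<60 else "+" if v<110 else "." for v in m[r]))
E
```

```text
[ 454.64293223 -210.59589789  260.62045876] [ 3.14150237e+00 -3.05947158e-04  1.54924825e+00] [ 0.02081818  1.04597689 -3.93720845] [ 0.32182058 -0.02234972 -0.01035833] 11.980667067126877
(250, 230) (250, 230) 0.887
(250, 300) (250, 300) 0.861
gate seat scene [[316.77865275 172.9264814 ]] eye [[346.12870367 168.81233808]] gr [[355.6339783  159.14246581]] wr [[419.69379834 388.50764755]
 [280.97102118 477.24832681]]
131 315 ...........+++.+++++++++++++++++++++++++++++++++++++++++++++++++++++++++++++++++
132 315 ..........+++++.++++++++++++++++++++++++++++++++++++++++++++++++++++++++++++++++
133 315 ..........++++++..++++++++++++++++++++++++++++++++++++++++++++++++++++++++++++++
134 315 ..........+++++++...++++++++++++++++++++++++++++++++++++++++++++++++++++++++++++
135 315 ..........+++#++++....+++++++++++++++++++++..+++++++++++++++++++++++++++++++++++
136 315 ..........+++##+++++.....++++++++++++++++...+++++++++++++++++++++++++++++++....+
137 315 ..........+++###++++++....................+++++++++++++++++++++++++++++++++.....
138 315 ..........++++####++++++++.............++++++++++
[... 3603 characters left out ...]
....+++++++++++....++++++++..........+++++++..................++++...........
180 315 ..........++++++++....+++++++++....++++++++++++.................++++++..........
181 315 ..........++++++++...+++++++++++++++++++++++++.................+++++++..........
182 315 ...........++++++++++++++++++++++++++++++++....................++++++++.........
183 315 ...........+++++++++++++++++++++++++++++++...................+..+++++++.........
184 315 ...........+++++++++++++++++++++++++++++....................+....++++++.........
185 315 ...........+++++++++++++++++++++++++++++..........................+++++.........
186 315 ...........++.+++++++++++++++++++++++++.............................+++.....+...
```

```bash
python3 - <<'E'
from h import *
c=np.load("w8.npz"); W=C(c); im=c["frame"]
Sx=np.array([531.6,-281.5,235]); R=cv2.Rodrigues(np.array([0,0,-.023]))[0]
for n,p in dict(hinge=(16,0,38),gfront=(-18,0,38),tip=(-20,0,34),cap=(0,0,110),rod=(0,-120,118)).items(): print(n,W.proj(Sx+R@np.array(p)).round(1))
h=cv2.cvtColor(im,cv2.COLOR_BGR2HSV)
for n in (h,):
    m=cv2.inRange(h,(12,110,60),(35,255,255)); k,l,st,ce=cv2.connectedComponentsWithStats(m)
    for i in range(1,k):
        if st[i,4]>15: print(st[i],ce[i].round(1))
y0,x0=350,375
for r in range(y0,420,2): print(r,x0,"".join("Y" if m[r,x] else "#" if im[r,x].max()<60 else "+" if im[r,x].max()<110 else "." for x in range(x0,500)))
E
```

```text
hinge [[450.6 393.2]]
gfront [[389.8 393.1]]
tip [[383.9 386.9]]
cap [[514.6 581.6]]
rod [[460.5 761.5]]
[ 389  233   41   54 1508] [410.6 259.7]
[516 285   9   6  32] [520.  287.3]
350 375 ####################################################################+.............................++++++++##+++..+###########
352 375 ######################################################################...........................++++++++++###++#++#########+
354 375 #######+.+##############################################################........................+++++++++++###+####++######++
356 375 #######+...+##############################################################+....................+++++++++++#####+++###+####+++
358 375 ########+.....###############################################################+................++++++++++++#####+##+##+++####+
360 375 ##########+++###################################################################+............+++++++++++++##+++#####++#####++
362 375 ###################################################################################+........++++++++++++++
[... 3071 characters left out ...]
+#############################
410 375 ########++++++###############################################################################################################
412 375 ##########++++.+#############################################################################################################
414 375 ############++++++###########################################################################################################
416 375 ###############+++++#########################################################################################################
418 375 #################+++++#######################################################################################################
```

Request:
play_rows(deltas=[[8,-0.3,0,0,0,0,1],[22,-0.8,0,0,0,0,1],[38,-1.3,0,0,0,0,1],[54,-1.8,0,0,0,0,1],[66,-2.2,0,0,0,0,1],[73,-2.4,0,0,0,0,1],[75.7,-2.5,0,0,0,0,1],[75.7,-2.5,0,0,0,0,1]])

```text
clock: 13.6
position: [530.5, -213.7, 260.3]
eef_rot: [-3.141, -0.0, 1.549]
contact_force: [-0.5, 0.0, -4.5]
opening: 11.6
grip_force: 117.5
```

Request:
play_rows(deltas=[[0,0,0,0,0,0,1],[0,0,0,0,0,0,1],[0,0,0,0,0,0,1]])

```text
clock: 13.85
position: [529.8, -214.0, 260.9]
eef_rot: [3.141, 0.0, 1.548]
contact_force: [-0.0, -0.2, -4.5]
opening: 11.7
grip_force: 117.5
```

```bash
python3 - <<'E'
from rig import bot
from h import *
s=bot.get_state();print(s["position"],s["eef_rot"],s["contact_force"],s["torque"],s["opening"])
ct=bot.camera("scene"); np.savez("scene5.npz",**ct); S=C(ct); im=ct["frame"]
e=s["position"]+np.array([-1.7,-67.9,32]); print(e,"eye",S.proj(e))
R=cv2.Rodrigues(np.array([0,0,-.023]))[0];Sx=np.array([531.6,-281.5,235])
for n,p in dict(hinge=(16,0,38),gfront=(-18,0,38),tip=(-20,0,34)).items(): print(n,S.proj(Sx+R@np.array(p)).round(1))
for f in ("scene.npz","scene5.npz","top.npz"):
    im=np.load(f)["frame"]; h=cv2.cvtColor(im,cv2.COLOR_BGR2HSV); m=cv2.inRange(h,(12,100,90),(35,255,255))
    Q=C(np.load(f)); p=Q.proj((530,-281,273))[0].astype(int); m2=m[p[1]-10:p[1]+10,p[0]-14:p[0]+14]; ys,xs=np.nonzero(m2)
    print(f,len(xs),xs.min()+p[0]-14 if len(xs) else "",xs.max()+p[0]-14 if len(xs) else "",(xs.mean()+p[0]-14,ys.mean()+p[1]-10) if len(xs) else "", Q.proj([Sx+R@np.array(q) for q in((16,0,38),(-18,0,38))]).round(1).tolist())
E
```

```text
[ 529.8021502  -214.02176194  260.86868095] [3.14132655e+00 2.12660844e-04 1.54765611e+00] [-0.04091064 -0.24846757 -4.52934466] [ 0.19379365  0.01368791 -0.04605494] 11.674542129515192
[ 528.1021502  -281.92176194  292.86868095] eye [[320.19395109 157.24686061]]
hinge [[312.9 160.2]]
gfront [[324.2 165.1]]
tip [[324.7 166.5]]
scene.npz 7 317 321 (np.float64(319.57142857142856), np.float64(164.57142857142858)) [[312.9, 160.2], [324.2, 165.1]]
scene5.npz 0    [[312.9, 160.2], [324.2, 165.1]]
top.npz 12 334 339 (np.float64(335.75), np.float64(215.08333333333334)) [[336.7, 204.0], [337.1, 218.0]]
```

Request:
play_rows(deltas=[[0,0,-4,0,0,0,1],[0,0,-8,0,0,0,1],[0,0,-12,0,0,0,1],[0,0,-15,0,0,0,1],[0,0,-18,0,0,0,1],[0,0,-20,0,0,0,1]])

```text
clock: 14.4
position: [530.4, -214.2, 241.1]
eef_rot: [3.14, 0.001, 1.548]
contact_force: [-0.5, 0.6, 3.6]
opening: 12.1
grip_force: 118.7
```

Request:
play_rows(deltas=[[0,0,-2,0,0,0,1],[0,0,-4,0,0,0,1],[0,0,-6,0,0,0,1],[0,0,-8,0,0,0,1]])

```text
clock: 14.73
position: [530.2, -214.2, 232.9]
eef_rot: [3.141, 0.001, 1.548]
contact_force: [-0.7, -0.6, 4.1]
opening: 11.8
grip_force: 118.9
```

```bash
python3 - <<'E'
from rig import bot
s=bot.get_state();print(s["position"],s["eef_rot"],s["contact_force"],s["torque"],s["opening"])
E
```

```text
[ 530.22755527 -214.19810457  232.85492574] [3.14118565e+00 7.45687319e-04 1.54786789e+00] [-0.66722525 -0.59974778  4.06521177] [-0.32952351  0.21619814 -0.0643852 ] 11.822684303620122
```

Request:
play_rows(deltas=[[0,0,-3,0,0,0,1],[0,0,-7,0,0,0,1],[0,0,-11,0,0,0,1],[0,0,-15,0,0,0,1],[0,0,-18,0,0,0,1],[0,0,-21,0,0,0,1],[0,0,-23,0,0,0,1]])

```text
clock: 15.32
position: [529.8, -213.4, 207.8]
eef_rot: [-3.14, -0.002, 1.548]
contact_force: [-0.1, 0.3, -4.4]
opening: 11.7
grip_force: 117.7
```

Request:
play_rows(deltas=[[0,0,-2,0,0,0,1],[0,0,-4,0,0,0,1],[0,0,-6,0,0,0,1],[0,0,-6,0,0,0,1]])

```text
clock: 15.65
position: [530.3, -213.9, 203.6]
eef_rot: [3.141, 0.0, 1.548]
contact_force: [-0.6, 0.5, -1.6]
opening: 11.8
grip_force: 118.1
```

```bash
python3 - <<'E'
from rig import bot
from h import *
s=bot.get_state();print(s["position"],s["eef_rot"],s["contact_force"],s["torque"],s["opening"])
c=bot.camera("wrist"); np.savez("w9.npz",**c);a=np.load("w8.npz")["frame"];b=c["frame"]
for (x,y,w,h) in [(250,230,70,60),(250,300,70,60)]:
    r=cv2.matchTemplate(b,a[y:y+h,x:x+w],cv2.TM_CCOEFF_NORMED); _,v,_,l=cv2.minMaxLoc(r); print((x,y),l,round(v,3))
E
```

```text
[ 530.29661491 -213.89979562  203.58022884] [3.14121547e+00 4.30343065e-05 1.54815390e+00] [-0.59424267  0.52948627 -1.57782779] [ 0.2865277   0.04981482 -0.00399641] 11.758590327117258
(250, 230) (250, 230) 0.99
(250, 300) (250, 300) 0.855
```

Request:
play_rows(deltas=[[0,0,-0.5,0,0,0,1],[0,0,-1,0,0,0,1],[0,0,-1,0,0,0,1]])

```text
clock: 15.95
position: [530.4, -214.0, 203.2]
eef_rot: [3.141, 0.001, 1.548]
contact_force: [-0.2, 0.9, 1.5]
opening: 11.9
grip_force: 118.5
```

```bash
python3 - <<'E'
from rig import bot
from h import *
s=bot.get_state();print(s["position"],s["contact_force"],s["torque"],s["opening"])
c=bot.camera("scene"); np.savez("scene6.npz",**c);im=c["frame"]
h=cv2.cvtColor(im,cv2.COLOR_BGR2HSV); m=cv2.inRange(h,(12,90,80),(35,255,255))
h0=cv2.cvtColor(np.load("scene.npz")["frame"],cv2.COLOR_BGR2HSV); m0=cv2.inRange(h0,(12,90,80),(35,255,255))
for r in range(150,185): print(r,"".join("Y" if v else "." for v in m0[r,300:335]),"".join("Y" if v else "#" if x.max()<70 else "+" if x.max()<110 else "." for v,x in zip(m[r,300:335],im[r,300:335])))
E
```

```text
[ 530.41352931 -214.04235233  203.19823324] [-0.16999336  0.94026667  1.52841884] [ 0.25049634  0.03329275 -0.02081131] 11.864385482168393
150 ................................... ++++################+###++.........
151 ................................... ++++++#+#########++++++#++.........
152 ................................... +++++++++++++++++++++++#++.........
153 ................................... ++....+++++++++++++++++#++.........
154 ................................... ++++.............++++###++.........
155 ................................... +++++++........++++++##++..........
156 ................................... +++++++++++++++++++####++..........
157 ................................... ##+++++++++++++++######++..........
158 ................................... ++++++++++++++#++######++.....+++..
159 ................................... ##++++++++++++#########++....+++++.
160 ................................... +++++++++++#+##++#####++....++++++.
161 ..............Y.................... +++++++++++++++++####++.....++++++.
162 ..............YYYY................. +++++++++
[... 998 characters left out ...]
+++.............
176 ................................... ++++++++++++++++++++++.............
177 ................................... +++++++++++++++++++++++............
178 ................................... ++++++++++++++++++...++............
179 ................................... +++++++++++++++++.....++...........
180 ................................... ++++++++++++++++......+++..........
181 ................................... +++++++++++++++.......+++..........
182 ................................... +++++.+++++++++......+++++.........
183 ................................... ++++...++++++++......++++++........
184 ................................... +++++..++++++++....+++++++++.......
```

Request:
play_rows(deltas=[[0,0,0,0,0,0,1],[0,0,-0.6,0,0,0,1],[0,0,-0.6,0,0,0,1],[0,0,-0.6,0,0,0,1]])

```text
clock: 16.33
position: [530.4, -214.1, 202.7]
eef_rot: [3.141, 0.001, 1.548]
contact_force: [-1.3, 2.3, 4.5]
opening: 12.0
grip_force: 119.1
```

```bash
python3 - <<'E'
from rig import bot
from h import *
s=bot.get_state();print(s["position"],s["eef_rot"],s["contact_force"],s["torque"])
c=bot.camera("wrist"); np.savez("w10.npz",**c); W=C(c); print("cam",-cv2.Rodrigues(W.r)[0].T@W.t)
s=bot.get_state();print(s["position"],s["contact_force"],s["torque"])
a=np.load("w8.npz")["frame"];b=c["frame"]
for (x,y,w,h) in [(250,200,70,60),(250,60,70,60),(200,20,40,60),(330,20,40,60),(200,150,40,60),(330,150,40,60)]:
    r=cv2.matchTemplate(b,a[y:y+h,x:x+w],cv2.TM_CCOEFF_NORMED); _,v,_,l=cv2.minMaxLoc(r); print((x,y),l,round(v,3))
c=bot.camera("top"); np.savez("top6.npz",**c); im=c["frame"]; T=C(c)
print(T.proj([(531.6,-281.5,235),(530,-214,221),(528.6,-400,355)]))
h=cv2.cvtColor(im,cv2.COLOR_BGR2HSV); m=cv2.inRange(h,(12,90,80),(35,255,255)); m0=cv2.inRange(cv2.cvtColor(np.load("top.npz")["frame"],cv2.COLOR_BGR2HSV),(12,90,80),(35,255,255))
for r in range(185,240): print(r,"".join("Y" if v else "#" if x.max()<70 else "+" if x.max()<110 else "." for v,x in zip(m0[r,315:355],np.load("top.npz")["frame"][r,315:355])),"".join("Y" if v else "#" if x.max()<70 else "+" if x.max()<110 else "." for v,x in zip(m[r,310:370],im[r,310:370])))
E
```

```text
[ 530.43523185 -214.09799506  202.6938981 ] [3.14060034e+00 7.06623534e-04 1.54809160e+00] [-1.2608827   2.27138816  4.47299387] [ 0.11491705  0.11125414 -0.06441778]
cam [ 531.72901887 -131.15357412  345.16320908]
[ 530.40901795 -214.12222953  202.66605498] [-1.46554608  1.97721031  4.54500629] [ 0.07976908  0.11789156 -0.03692659]
(250, 200) (250, 201) 0.922
(250, 60) (142, 48) 0.865
(200, 20) (105, 9) 0.989
(330, 20) (318, 15) 0.69
(200, 150) (306, 48) 0.476
(330, 150) (201, 34) 0.678
[[334.80713299 213.28664696]
 [307.37685594 215.55155615]
 [396.35458687 203.76208168]]
185 ....................................++++ .................................................++.........
186 ........................................ .................................................++++++.....
187 ...............................Y........ ................................................+......+++++
188 .........................YYYYYYYYYY..... ...............................................+............
189 ......................YYYYYYYYYYYYY..... ...............................................+..
[... 4610 characters left out ...]
..+ ............................................................
234 .......................................+ ............................................................
235 ........................................ ............................................................
236 ........................................ ............................................................
237 ........................................ ............................................................
238 ........................................ ............................................................
239 ........................................ ............................................................
```

Request:
play_rows(deltas=[[0,0,0.7,0,0,0,1],[0,0,0.7,0,0,0,1],[0,0,0.7,0,0,0,0.6],[0,0,0.7,0,0,0,0],[0,0,0.7,0,0,0,-1],[0,0,0.7,0,0,0,-1],[0,0,0.7,0,0,0,-1],[0,0,0.7,0,0,0,-1]])

```text
clock: 17.1
position: [530.1, -214.0, 202.6]
eef_rot: [-3.142, -0.0, 1.548]
contact_force: [-0.1, 0.4, 0.8]
opening: 76.6
grip_force: 0.0
```

Request:
play_rows(deltas=[[0,0,0,0,0,0,-1],[0,0,12,0,0,0,-1],[0,0,30,0,0,0,-1],[0,0,50,0,0,0,-1],[0,0,72,0,0,0,-1],[0,0,90,0,0,0,-1],[0,0,100,0,0,0,-1]])

```text
clock: 17.68
position: [530.6, -214.3, 306.2]
eef_rot: [3.139, 0.002, 1.548]
contact_force: [-0.1, -0.5, 0.4]
opening: 85.5
grip_force: 0.0
```

Request:
play_rows(deltas=[[-10,5,0,0,0,0,-1],[-32,15,0,0,0,0,-1],[-60,28,0,0,0,0,-1],[-90,40,0,0,0,0,-1],[-115,70,0,0,0,0,-1],[-130,100,0,0,0,0,-1],[-130,130,0,0,0,0,-1],[-130,150,0,0,0,0,-1]])

```text
clock: 18.35
position: [399.3, -62.2, 303.6]
eef_rot: [3.14, 0.0, 1.547]
contact_force: [0.1, -0.4, -0.3]
opening: 85.5
grip_force: 0.0
```

Request:
play_rows(deltas=[[0,30,0,0,0,0,-1],[0,65,0,0,0,0,-1],[0,100,0,0,0,0,-1],[0,130,0,0,0,0,-1],[0,150,0,0,0,0,-1],[0,150,0,0,0,0,-1],[0,150,0,0,0,0,-1],[0,150,0,0,0,0,-1]])

```text
clock: 19.02
position: [400.2, 85.7, 302.9]
eef_rot: [3.141, 0.0, 1.548]
contact_force: [-0.2, -0.7, -0.4]
opening: 85.4
grip_force: 0.0
```

```bash
python3 - <<'E'
from rig import bot
from h import *
s=bot.get_state();print(s["clock"],s["position"],s["contact_force"])
R=cv2.Rodrigues(np.array([0,0,-.023]))[0];Sx=np.array([531.6,-281.5,235])
A={}
for n in("scene","top"):
    c=bot.camera(n); np.savez(n+"7.npz",**c); im=c["frame"]; Q=C(c)
    m=cv2.inRange(cv2.cvtColor(im,cv2.COLOR_BGR2HSV),(12,90,80),(35,255,255))
    print(n,"hinge,front,eye,gl,gr",Q.proj([Sx+R@np.array(q) for q in((16,0,38),(-18,0,38),(0,0,0),(0,62,-14),(0,-62,-14))]).round(0).tolist())
    x0,y0,w,h=(295,150,70,50) if n=="scene" else (295,195,75,35)
    for r in range(y0,y0+h): print(r,x0,"".join("Y" if v else "#" if x.max()<70 else "+" if x.max()<110 else "." for v,x in zip(m[r,x0:x0+w],im[r,x0:x0+w])))
E
```

```text
19.0167 [400.17628278  85.69080993 302.85916437] [-0.23236568 -0.74140088 -0.38529604]
scene hinge,front,eye,gl,gr [[313.0, 160.0], [324.0, 165.0], [317.0, 173.0], [305.0, 190.0], [327.0, 164.0]]
150 295 ++++++++++++++++++++++++++++++++++++++++++++++++++++++++++++++++++++++
151 295 ++++++++++++++++++++++++++++++++++++++++++++++++++++++++++++++++++++++
152 295 ++++++++++++++++++++++++++++++++++++++++++++++++++++++++++++++++++++++
153 295 ++++++++++++++++++++++++++++++++++++++++++++++++++++++++++++++++++++++
154 295 ++++++++++++++++++++++++++++++++++++++++++++++++++++++++++++++++++++++
155 295 ++++++++++++++++++++++++++++++++++++++++++++++++++++++++++++++++++++++
156 295 ++++++++++++++++++++++++++++++++++++++++++++++++++++++++++++++++++++++
157 295 ++++++++++++++++++++++++++++++++++++++++++++++++++++++++++++++++++++++
158 295 ++++++++++++++++++++++++++++++++++++++++++++++++++++++++++++++++++++++
159 295 ++++++++++++++++++++++++++++++++++++++++++++++++++++++++++++++++++++++
160 295 ++++++++++++++++++++++++++++++++++++++++++++++++++++++++++++++++++++++
161 295 +++++++++++++++++++++++++++
[... 5392 characters left out ...]
............................
222 295 ...........................................................................
223 295 ...........................................................................
224 295 ...........................................................................
225 295 ...........................................................................
226 295 ...........................................................................
227 295 ...........................................................................
228 295 ...........................................................................
229 295 ...........................................................................
```

```bash
python3 -c "
from rig import bot
print(bot.sign_off())"
```

```text
the job is handed in; nothing more can be done
None
```

The basket was moved via the middle rest hook, with a change of grip there. It now hangs in the gated hook on the right stand, with the gate shut going by the top view and the push force dropping off; the gripper is open and clear, and the job was handed in at 19 s.

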